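# Slide the storage tin home under the counter shelf, between the low tins

### The arm

A 6-joint arm with a two-finger parallel gripper is mounted at the origin on the work surface. World frame = base frame: x ahead of the robot, y to its left, z up, the work surface at z = 0. Lengths are in m, angles in rad, forces in N, time in s.
With the tool pointing down it reaches from about 0.25 to 0.725 m from the base axis. Payload 4 kg.
Tool frame: the origin (TCP) lies at the very end of the fingers, on their centre line; the grasp point (between the pads) lies bot.grasp_offset behind it (bot.grasp_offset is the distance from the TCP to the grasp point, in m); z points along the fingers, y is the direction in which the jaws open and shut (so a half turn about z gives the same grasp; the last joint's range is limited). The gripper opens to 85 mm and grips with 20 to 120 N. Pads are 22 mm wide; open, the fingers measure 114 mm over their backs; the gripper's body (76 mm by 85 mm) begins 54 mm behind the grasp point. The pads swing forward as they close: fully open they stand 13 mm farther back than shut.
Start: joints at [1.141, 0.241, 0.005, 1.335, 0, 1.571], TCP at [0.208, 0.455, 0.231] pointing down, gripper open.
Joint ranges: [-2.72, 2.72], [-1.05, 1.87], [-1.09, 1.28], [-1.99, 2.15], [-1.42, 1.44], [-3.14, 3.14]. Speed limits (rad/s): [2.79, 2.79, 3.14, 3.14, 3.14, 3.14].

### API

Orientations are given as a unit quaternion [x, y, z, w].
In Python, from workcell import bot gives the robot as it stands. The module is installed in compiled form; this text tells all that it offers.
- The arm moves only by the shell command python3 -m jog 'ROWS' [OPENING]. ROWS is JSON, a list that holds one entry, the list of rows, each a list of 6 numbers: the shift along the tool's x, y, z in m, then the turn, a rotation vector about the tool's x, y, z in degrees. In form: [[[dx, dy, dz, wx, wy, wz], ...]]. A call has 1 to 12 rows; each row shifts and turns the pose as measured when the row begins, along the tool's axes as they then stand; what a row does not reach is not made up. A row lasts 1/8 s, in which the tool goes at most 62.5 mm and 10.7 degrees, less where a joint would pass 70% of its speed; a pose out of reach is approached as far as the arm can. A call is refused whole if a number of a shift passes 0.0625 or a number of a turn 10.7, either way. A call with a gripper value outside its range is refused whole. OPENING is the finger opening in m, from 0 to 0.0854, set as the call begins (- or left out, the last holds). The fingers move at their own pace and stop on an object; the grip force is fixed at half the most. Time passes only in rows, so rows that do not move let the fingers close. It gives the time, the measured TCP pose, the force and the opening at its end, in the units of the state.
- bot.get_obs(): the state, without advancing time (a new reading comes with each control period).
- bot.camera(name): name is "scene" or "top" or "wrist"; returns a dict with "pixels" (420x560x3 uint8, red, green, blue), "fx", "fy", "cx", "cy" (pixels), "rvec" (rotation vector, rad) and "tvec" (3), from world to camera coordinates, as OpenCV has them. Camera axes: x right, y down, z forward; pixel columns grow to the right and rows downward; lengths in m; the calibration is good to about 2 mm. A picture is of the moment at which its call begins. There is no depth.
- bot.job_done(): hands the job in, once; it reports no verdict.
The state is a dict: "clock": time; "joint_pos": joint angles; "joint_vel": joint speeds; "tau": joint torques, N m; "eef_pos": TCP position; "tool_rot": TCP orientation; "ft_force": force on the tool from outside, world axes, zero at the start; "ft_torque": the same for the moment, N m; "grip_width": finger opening in m.
Only numpy, scipy, OpenCV 4.12 (cv2) and the standard library are available. Lean on these libraries where they do the work, as an engineer would, in place of code of your own. Each camera call takes 0.05 s, during which the arm holds its last target. There are 200 camera calls.

### The job

Slide the big square-cornered storage tin across the counter and in under the wooden shelf, midway between the two low round tins, upright and square to the shelf, until it is pressed up against the wooden stop rail that lies on the counter underneath. The rail can be set at different depths and is hidden by the shelf board, so feel for it and do not ram the tin into it. Leave the two low tins and everything else on the counter where they stand.

Things in the scene. Friction and masses are not known exactly. Their poses are not given: they have to be found in the camera images.
- tin: Big plain steel storage tin with flat inset lid and a paper label on its -x face: a box 100 (x) by 110 (y) by 112 mm high, too wide to grasp, 0.55 to 1.15 kg, loose on the counter. About 4 to 9 N slide it; it turns if pushed off its middle. Origin: centre of its underside; z up. Starts in front of the shelf, within about 0.5 rad of facing as the shelf does.
- shelf: Wooden counter shelf, fixed. Origin: on the counter below the board's centre; -x is its open front, facing the robot; y along the board; z up. Board 240 (x, -120 to 120) by 660 mm (y), underside 160 and top 178 mm above the counter, on end panels at y = +-318 mm; stock up to 90 mm tall stands on the board's back half (x over -10 mm).
- shelf_front (a point): Middle of the board's lower front edge, 160 mm above the counter, axes as the shelf's. With the storage tin home, the tin's near face is 15 to 40 mm inside this edge (tin origin 65 to 90 mm inside): too far for a hand held upright, which meets the board. Lean the hand back towards the robot, fingers pointing forward and down.
- rail_range (a point): Point on the counter under the board, on its centre line in y, at the shelf's x = -5 mm: the nearest setting of the rigid wooden stop rail's front face. The rail really lies 0 to 25 mm further in (+x of the shelf), differently each time and not reported. It is 40 mm high, 22 mm thick, 340 mm long along y, parallel to the board.
- low_tin_left: Low round steel tin, 90 mm across, 45 mm high, 0.5 kg, loose, half under the board's front edge, on the +y side of the place for the storage tin. Origin: centre of its underside.
- low_tin_right: The same low round tin on the -y side of the place; about 244 mm (238 to 250) between the two centres, so some 44 mm more than the storage tin needs. Origin: centre of its underside.
- wine_bottle: Bystander, to be left alone: green wine bottle standing at the right, 74 mm across, 290 mm high. Origin: centre of its underside.
- detergent: Bystander, to be left alone: yellow bottle standing at the left, 80 mm across, 200 mm high. Origin: centre of its underside.
- jar: Bystander, to be left alone: small glass jar near the shelf's left end, under the board, 60 mm across, 110 mm high. Origin: centre of its underside.
- canister: Bystander, to be left alone: grey open canister standing at the left, 110 mm across, 150 mm high. Origin: centre of its underside.
- brush: Bystander, to be left alone: brush lying at the right near the robot, 200 mm long along its x. Origin: underside, about its middle.
- preserve_jar: Bystander, to be left alone: amber jar standing at the right, 72 mm across, 100 mm high. Origin: centre of its underside.
Mind the look-alikes: they are no part of the job. Leave any green look-alike of the tin alone. Leave any yellow look-alike of the low_tin_left alone.

How it is judged:
By the outcome, as a careful person would: the job done as asked, in the order asked, and still so for the second after the job is handed in, with the robot touching nothing.
It also fails if it takes over 72 s, if anything falls off the work surface, if the arm or the gripper's body presses on something with over 40 N, if the wrist force passes 120 N, or if a joint passes its speed limit or range.

## Working session

There is one attempt and no reset: what is moved stays moved. The work goes in short steps, Python scripts to look and compute and a shell command to move; the robot and the scene stay as the last step left them, time stands still between calls to the robot, and variables do not carry over. Pictures are saved under pics/ and viewed, on a budget of 10 in all, crops included, one or two more only if the job needs it, and the job is handed in when it is done.

```bash
mkdir -p pics; cat > h.py <<'E'
import numpy as np, cv2
from workcell import bot
from scipy.spatial.transform import Rotation as R
def snap(n,f):
    c=bot.camera(n); cv2.imwrite(f'pics/{f}.png',c['pixels'][...,::-1]); np.save(f'pics/{f}.npy',{k:v for k,v in c.items()},allow_pickle=True); return c
def load(f): return np.load(f'pics/{f}.npy',allow_pickle=True).item()
def ray(c,u,v,z):
    M=R.from_rotvec(np.ravel(c['rvec'])).as_matrix(); t=np.ravel(c['tvec'])
    o=-M.T@t; d=M.T@np.array([(u-c['cx'])/c['fx'],(v-c['cy'])/c['fy'],1])
    return o+d*(z-o[2])/d[2]
def proj(c,p):
    return cv2.projectPoints(np.array(p,float).reshape(-1,3),np.ravel(c['rvec']),np.ravel(c['tvec']),np.array([[c['fx'],0,c['cx']],[0,c['fy'],c['cy']],[0,0,1.]]),None)[0].reshape(-1,2)
E
python3 - <<'E'
from h import *
for n in('scene','top'):
    c=snap(n,n+'0'); M=R.from_rotvec(np.ravel(c['rvec'])).as_matrix(); print(n,-M.T@np.ravel(c['tvec']),M[2])
o=bot.get_obs(); print(o['clock'],o['tool_rot'],bot.grasp_offset)
E
```

```text
scene [0.16575618 0.13214731 1.13702741] [ 0.30477444 -0.10499112 -0.94661999]
top [0.41724476 0.00245618 1.39806234] [ 0.0695987   0.01774414 -0.99741725]
0.1 [ 2.13257809e-01  9.76995515e-01 -9.11655354e-04 -2.00430005e-04] 0.0187
```

View pics/scene0.png

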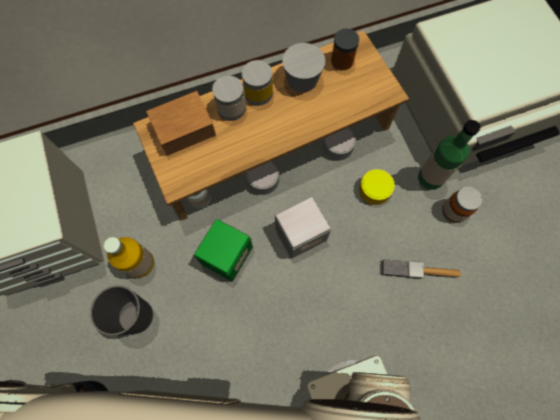

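View pics/top0.png

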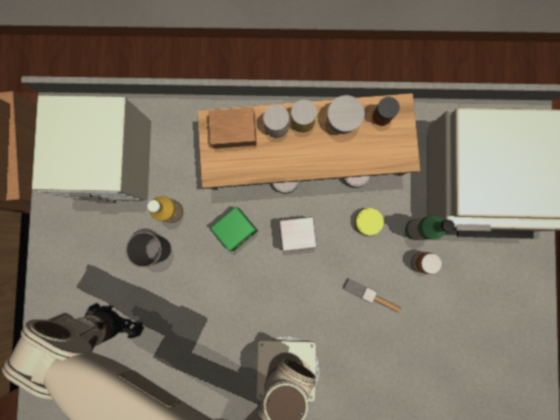

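Scene view: the steel tin's lid is at (300,220), its green look-alike at (223,248). The low tins are at (263,178) and (340,145), with a yellow look-alike at (377,187). The grey tin and the grey low tins fit the description. I'll measure and make one enlarged crop to confirm.

```bash
python3 - <<'E'
from h import *
for n in('scene0','top0'):
    c=load(n); im=c['pixels']; hsv=cv2.cvtColor(im,cv2.COLOR_RGB2HSV)
    # board
    m=cv2.inRange(hsv,(8,120,70),(22,255,255)); m=cv2.morphologyEx(m,cv2.MORPH_OPEN,np.ones((3,3)))
    cs=cv2.findContours(m,0,2)[0]; b=max(cs,key=cv2.contourArea)
    ap=cv2.approxPolyDP(b,6,True).reshape(-1,2)
    print(n,'board px',ap.tolist())
    # tin lid: bright low-sat
    x0,y0,x1,y1=(265,190,340,260) if n[0]=='s' else (270,205,325,260)
    s=hsv[y0:y1,x0:x1]; print(np.percentile(s[...,2],[10,50,90]))
    m=((s[...,2]>150)&(s[...,1]<70)).astype(np.uint8)*255
    b=max(cv2.findContours(m,0,2)[0],key=cv2.contourArea)+[x0,y0]
    r=cv2.minAreaRect(b); P=np.array([ray(c,*p,.112)[:2] for p in cv2.boxPoints(r)]); print('tin',r,P.round(3).tolist(),P.mean(0),np.linalg.norm(P-np.roll(P,1,0),axis=1))
a=cv2.resize(cv2.imread('pics/scene0.png')[120:270,180:410],None,fx=3.4,fy=3.4,interpolation=cv2.INTER_CUBIC)
t=cv2.resize(cv2.imread('pics/top0.png')[150:260,190:430],None,fx=3.25,fy=3.25,interpolation=cv2.INTER_CUBIC)
cv2.imwrite('pics/crop.png',cv2.resize(np.vstack([a[:,:780],t[:,:780]]),None,fx=.68,fy=.68))
E
```

```text
scene0 board px [[408, 97], [361, 31], [347, 69], [332, 67], [333, 43], [321, 47], [326, 65], [309, 91], [291, 96], [279, 63], [272, 66], [271, 99], [246, 104], [236, 120], [219, 117], [212, 92], [193, 91], [147, 110], [134, 125], [170, 203]]
[ 66. 138. 207.]
tin ((302.9891662597656, 220.97938537597656), (37.39944076538086, 42.476078033447266), 62.241458892822266) [[0.492, 0.03], [0.509, -0.077], [0.413, -0.085], [0.398, 0.019]] [ 0.45297921 -0.0285219 ] [0.09448265 0.10808005 0.09602963 0.10524618]
top0 board px [[411, 95], [397, 96], [400, 112], [384, 125], [371, 119], [380, 96], [363, 98], [366, 118], [345, 135], [325, 129], [327, 103], [317, 104], [313, 123], [300, 126], [309, 132], [289, 128], [280, 139], [265, 133], [264, 107], [199, 112], [203, 186], [417, 170]]
[109. 148. 211.]
tin ((298.3795471191406, 233.45619201660156), (30.49001693725586, 34.501861572265625), 83.41805267333984) [[0.493, 0.03], [0.507, -0.078], [0.413, -0.091], [0.398, 0.017]] [ 0.4526875  -0.03057635] [0.09581794 0.10873954 0.09575309 0.10816286]
```

View pics/crop.png

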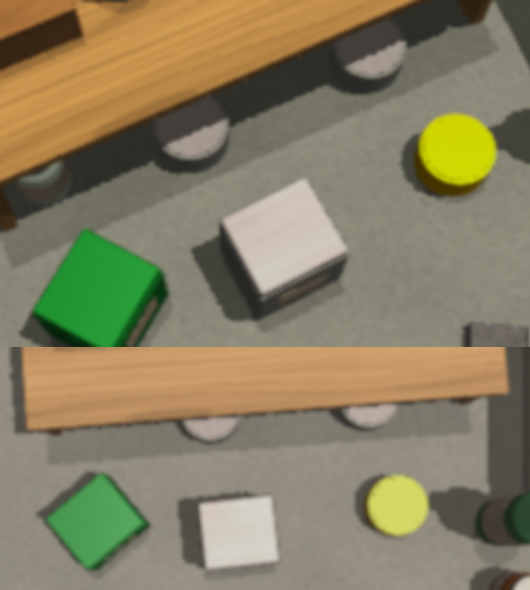

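```bash
python3 - <<'E'
from h import *
from scipy.optimize import least_squares
for n,bx in(('scene0',[(243,158,285,198),(322,130,360,162)]),('top0',[(268,176,304,197),(340,168,376,192)])):
    c=load(n); im=c['pixels']; hsv=cv2.cvtColor(im,cv2.COLOR_RGB2HSV)
    m=cv2.inRange(hsv,(8,110,60),(22,255,255))
    # front edge: lowest board pixel per column
    us=np.arange(215,400,3) if n[0]=='t' else np.arange(180,395,3)
    vs=[np.where(m[:,u])[0].max()+.5 for u in us]
    for z in(.178,.16):
        W=np.array([ray(c,u,v,z)[:2] for u,v in zip(us,vs)])
        l=np.polyfit(W[:,1],W[:,0],1); r=W[:,0]-np.polyval(l,W[:,1]); k=abs(r)<.004; l=np.polyfit(W[k,1],W[k,0],1)
        print(n,'edge z',z,'slope',l[0],'x@y=0',l[1],'std',r.std(),k.mean())
    for b in bx:
        s=im[b[1]:b[3],b[0]:b[2]].astype(int)
        mm=((s[...,0]-s[...,1]>4)&(hsv[b[1]:b[3],b[0]:b[2],1]<80)).astype(np.uint8)*255
        mm=cv2.morphologyEx(mm,cv2.MORPH_OPEN,np.ones((2,2)))
        g=max(cv2.findContours(mm,0,1)[0],key=cv2.contourArea).reshape(-1,2)+[b[0],b[1]]
        W=np.array([ray(c,*p,.045)[:2] for p in g])
        # near arc: contour points on lower side
        best=[]
        k=g[:,1]>np.median(g[:,1])
        f=least_squares(lambda p:np.hypot(*(W[k]-p).T)-.045,W.mean(0)+[.02,0],loss='soft_l1',f_scale=.002)
        print(' low',cv2.boundingRect(g),'ctr',f.x.round(4),'res',np.abs(f.fun).mean().round(4),'Wrange',W.min(0).round(3),W.max(0).round(3))
E
```

```text
scene0 edge z 0.178 slope -0.14376189097041164 x@y=0 0.611301828027116 std 0.062168377817629114 0.08333333333333333
scene0 edge z 0.16 slope -0.14376189097040182 x@y=0 0.6193077120726415 std 0.06333521703814686 0.08333333333333333
 low (250, 165, 29, 24) ctr [0.6395 0.0105] res 0.0066 Wrange [ 0.592 -0.024] [0.658 0.052]
 low (327, 133, 29, 21) ctr [ 0.6663 -0.2328] res 0.009 Wrange [ 0.617 -0.262] [ 0.68  -0.187]
top0 edge z 0.178 slope 4.836723406474417 x@y=0 0.3011727211233854 std 0.1064133946548232 0.016129032258064516
top0 edge z 0.16 slope 4.790759919334738 x@y=0 0.30253814819914226 std 0.10798334812838374 0.016129032258064516
 low (273, 182, 31, 15) ctr [0.6324 0.0123] res 0.0029 Wrange [ 0.578 -0.045] [0.626 0.055]
 low (345, 177, 27, 14) ctr [ 0.656  -0.2293] res 0.0028 Wrange [ 0.603 -0.271] [ 0.647 -0.184]<stdin>:11: RankWarning: Polyfit may be poorly conditioned
<stdin>:11: RankWarning: Polyfit may be poorly conditioned
```

```bash
python3 - <<'E'
from h import *
for n in('scene0','top0'):
    c=load(n); hsv=cv2.cvtColor(c['pixels'],cv2.COLOR_RGB2HSV)
    for vmin in (60,130):
        m=cv2.morphologyEx(cv2.inRange(hsv,(8,110,vmin),(22,255,255)),cv2.MORPH_OPEN,np.ones((3,3)))
        _,L,S,_=cv2.connectedComponentsWithStats(m); m=L==1+S[1:,4].argmax()
        us=np.arange(215,400,3) if n[0]=='t' else np.arange(185,395,3)
        vs=[np.where(m[:,u])[0].max()+.5 for u in us]
        for z in(.178,.16):
            W=np.array([ray(c,u,v,z)[:2] for u,v in zip(us,vs)])
            k=np.ones(len(W),bool)
            for _ in range(4):
                l=np.polyfit(W[k,1],W[k,0],1); r=W[:,0]-np.polyval(l,W[:,1]); k=abs(r)<max(.003,1.5*np.median(abs(r)))
            print(n,vmin,'z',z,'slope',l[0].round(4),'x@0',l[1].round(4),'std',r[k].std().round(4),k.mean().round(2))
    # board front corners
    b=cv2.findContours(m.astype(np.uint8),0,2)[0][0].reshape(-1,2)
    for p in ([203,186],[417,170]) if n[0]=='t' else ([170,203],[408,97]): print('corner',ray(c,*p,.178).round(3))
E
```

```text
scene0 60 z 0.178 slope -0.0988 x@0 0.6052 std 0.0008 1.0
scene0 60 z 0.16 slope -0.0988 x@0 0.6132 std 0.0008 1.0
scene0 130 z 0.178 slope -0.097 x@0 0.6106 std 0.0008 1.0
scene0 130 z 0.16 slope -0.097 x@0 0.6187 std 0.0008 1.0
corner [0.582 0.259 0.178]
corner [ 0.652 -0.388  0.178]
top0 60 z 0.178 slope 0.0022 x@0 0.9234 std 0.001 1.0
top0 60 z 0.16 slope 0.0022 x@0 0.9309 std 0.001 1.0
top0 130 z 0.178 slope -0.0941 x@0 0.6101 std 0.001 1.0
top0 130 z 0.16 slope -0.0941 x@0 0.6129 std 0.001 1.0
corner [0.588 0.261 0.178]
corner [ 0.648 -0.381  0.178]
```

```bash
cat >> h.py <<'E'
def plan(p,Rt,N):
    """print rows (tool axes) from the present pose to p,Rt"""
    o=bot.get_obs(); p0=np.array(o['eef_pos']); R0=R.from_quat(o['tool_rot']); w=(R0.inv()*Rt).as_rotvec()
    for i in range(N):
        Ri=R0*R.from_rotvec(w*i/N); print(np.r_[(Ri.inv().apply((np.array(p)-p0)/N)).round(4),np.degrees(w/N).round(2)].tolist())
def rot(yd,tilt=0):
    """tool y at world heading yd (deg), z down, tilted by tilt deg so z leans to heading yd-90"""
    y=np.array([np.cos(np.radians(yd)),np.sin(np.radians(yd)),0]); f=np.array([y[1],-y[0],0]); t=np.radians(tilt)
    z=np.sin(t)*f-np.cos(t)*np.array([0,0,1]); return R.from_matrix(np.c_[np.cross(y,z),y,z])
E
python3 - <<'E'
from h import *
c=load('top0'); print('green',ray(c,256,230,.112),ray(c,240,208,.112),ray(c,234,250,.112),'can',ray(c,147,248,.15),'det',ray(c,155,206,.2))
o=bot.get_obs(); print(R.from_quat(o['tool_rot']).as_matrix().round(2).tolist())
plan([.46,.065,.30],rot(7.7),9)
E
```

```text
green [0.46072288 0.10303353 0.112     ] [0.52931282 0.15547577 0.112     ] [0.39646938 0.17067172 0.112     ] can [0.39755946 0.43276168 0.15      ] det [0.52269688 0.39716067 0.2       ]
[[-0.91, 0.42, -0.0], [0.42, 0.91, -0.0], [0.0, -0.0, -1.0]]
[-0.0435, -0.0276, -0.0077, -0.01, 0.01, 6.41]
[-0.0463, -0.0226, -0.0077, -0.01, 0.01, 6.41]
[-0.0485, -0.0173, -0.0077, -0.01, 0.01, 6.41]
[-0.0501, -0.0118, -0.0077, -0.01, 0.01, 6.41]
[-0.0511, -0.0061, -0.0077, -0.01, 0.01, 6.41]
[-0.0515, -0.0004, -0.0077, -0.01, 0.01, 6.41]
[-0.0512, 0.0054, -0.0077, -0.01, 0.01, 6.41]
[-0.0503, 0.0111, -0.0077, -0.01, 0.01, 6.41]
[-0.0487, 0.0166, -0.0077, -0.01, 0.01, 6.41]
```

```bash
python3 -m jog '[[[-0.0435,-0.0276,-0.008,0,0,6.4],[-0.0463,-0.0226,-0.008,0,0,6.4],[-0.0485,-0.0173,-0.008,0,0,6.4],[-0.05,-0.012,-0.008,0,0,6.4],[-0.051,-0.006,-0.008,0,0,6.4],[-0.0515,0,-0.008,0,0,6.4],[-0.051,0.0055,-0.008,0,0,6.4],[-0.05,0.011,-0.008,0,0,6.4],[-0.0487,0.0166,-0.008,0,0,6.4],[0,0,0,0,0,0]]]' 0.05
python3 - <<'E'
from h import *
c=snap('wrist','w1'); M=R.from_rotvec(np.ravel(c['rvec'])).as_matrix(); print(-M.T@np.ravel(c['tvec']),M[2])
o=bot.get_obs();print(np.round(o['joint_pos'],2),o['eef_pos'],o['grip_width'])
plan([.449,.065,.30],rot(5.5),3)
E
```

```text
clock: 1.35
eef_pos: [0.4612, 0.0506, 0.3009]
tool_rot: [0.669, 0.743, -0.004, 0.0]
ft_force: [-1.2, -0.1, 0.1]
grip_width: 0.0502
[0.45273746 0.12606453 0.44341594] [ 0.02498779 -0.29852556 -0.95407447]
[ 0.12  0.15  0.07  1.5  -0.01  1.58] [0.46018201 0.05179187 0.30060177] 0.05014391489677009
[0.0048, -0.0032, 0.0002, -0.14, 0.11, 0.23]
[0.0048, -0.0032, 0.0002, -0.14, 0.11, 0.23]
[0.0048, -0.0033, 0.0002, -0.14, 0.11, 0.23]
```

View pics/w1.png

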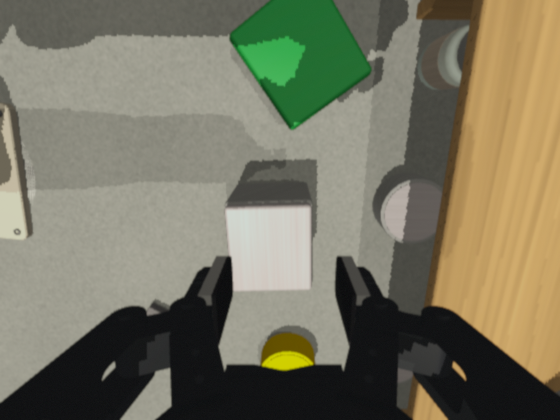

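```bash
python3 - <<'E'
from h import *
c=load('w1'); p=[ray(c,u,v,.045)[:2] for u,v in((380,211),(410,181),(412,243),(388,190),(388,232))]; print(np.round(p,4).tolist())
A=np.array(p); X=np.linalg.lstsq(np.c_[2*A,np.ones(5)],(A**2).sum(1),rcond=None)[0]; print('low left',X[:2],'r',np.sqrt(X[2]+X[:2]@X[:2]))
q=[ray(c,u,v,.112)[:2] for u,v in((228,208),(310,205),(232,290),(310,290))]; print('tin',np.round(q,4).tolist())
plan([.450,.058,.06],rot(5.5),5)
E
```

```text
[[0.5888, 0.0135], [0.6188, 0.057], [0.6405, -0.0265], [0.5935, 0.0425], [0.6052, -0.0143]]
low left [0.63178944 0.01738213] r 0.04336919667972752
tin [[0.4011, 0.0181], [0.4893, 0.0311], [0.4112, -0.083], [0.503, -0.0729]]
[0.0017, -0.0015, 0.0481, -0.09, 0.06, 0.14]
[0.0017, -0.0016, 0.0481, -0.09, 0.06, 0.14]
[0.0016, -0.0017, 0.0481, -0.09, 0.06, 0.14]
[0.0015, -0.0018, 0.0481, -0.09, 0.06, 0.14]
[0.0015, -0.0018, 0.0481, -0.09, 0.06, 0.14]
```

```bash
python3 -m jog '[[[0.0016,-0.0017,0.048,-0.1,0.06,0.14],[0.0016,-0.0017,0.048,-0.1,0.06,0.14],[0.0016,-0.0017,0.048,-0.1,0.06,0.14],[0.0016,-0.0017,0.048,-0.1,0.06,0.14],[0.0016,-0.0017,0.048,-0.1,0.06,0.14],[0,0,0,0,0,0]]]' 0.05
python3 - <<'E'
from h import *
o=bot.get_obs();print(np.round(o['eef_pos'],4),np.round(o['ft_force'],1)); plan([.450,.058,.06],rot(5.5),1); c=snap('wrist','w2')
E
```

```text
clock: 2.15
eef_pos: [0.4452, 0.0648, 0.0539]
tool_rot: [0.667, 0.745, 0.001, -0.001]
ft_force: [-0.6, 0.3, 0.1]
grip_width: 0.0498
[0.4452 0.0648 0.0539] [-0.6  0.3  0.1]
[-0.0072, 0.004, -0.0061, -0.0, -0.13, 0.77]
```

View pics/w2.png

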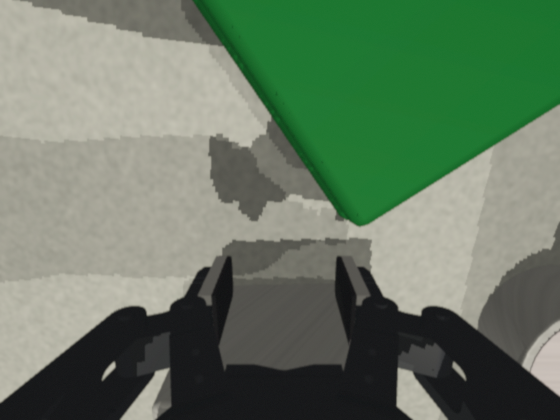

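```bash
python3 -m jog '[[[-0.01,0.004,0,0,-0.1,0.8],[-0.01,0,0,0,0,0],[-0.008,0,0,0,0,0],[-0.008,0,0,0,0,0],[-0.008,0,0,0,0,0],[-0.008,0,0,0,0,0],[-0.008,0,0,0,0,0]]]' 0.05
python3 - <<'E'
from h import *
o=bot.get_obs();p=o['eef_pos'];print('s',-.0968*p[0]+.9953*p[1],np.round(o['ft_force'],1),np.round(o['ft_torque'],2))
plan([.45,.02,.055],rot(5.5),1)
E
```

```text
clock: 3.08
eef_pos: [0.4636, 0.0043, 0.0627]
tool_rot: [0.672, 0.74, 0.008, 0.004]
ft_force: [0.0, 2.5, 0.1]
grip_width: 0.0498
s -0.04054260016772619 [0.  2.5 0.1] [ 0.51  0.02 -0.05]
[0.0168, -0.0121, 0.0075, 1.02, -0.26, 0.03]
```

```bash
python3 -m jog '[[[-0.008,-0.001,0.002,0.3,0,0],[-0.008,-0.001,0.002,0.3,0,0],[-0.008,-0.001,0.002,0.3,0,0],[-0.008,-0.001,0.001,0,0,0],[-0.008,-0.001,0.001,0,0,0],[-0.008,-0.001,0.001,0,0,0]]]' 0.05
python3 - <<'E'
from h import *
o=bot.get_obs();p=o['eef_pos'];print('s',-.0968*p[0]+.9953*p[1],'n',.9953*p[0]+.0968*p[1],np.round(o['ft_force'],1),np.round(o['ft_torque'],2))
plan([.45,.02,.055],rot(5.5),1)
E
```

```text
clock: 3.82
eef_pos: [0.4627, -0.0465, 0.053]
tool_rot: [0.672, 0.741, 0.003, -0.002]
ft_force: [0.1, 5.2, 5.9]
grip_width: 0.0497
s -0.09109657343355604 n 0.45598413018795336 [0.1 5.2 5.9] [ 0.93  0.08 -0.01]
[0.0675, -0.0061, -0.0016, 0.09, -0.37, 0.08]
```

```bash
python3 -m jog '[[[-0.006,0,-0.002,0,0,0],[-0.006,0,-0.001,0,0,0],[0,0,0,0,0,0]]]' 0.05
python3 - <<'E'
from h import *
o=bot.get_obs();p=o['eef_pos'];print('s',-.0968*p[0]+.9953*p[1],np.round(o['ft_force'],1))
c=snap('scene','s1'); snap('top','t1')
E
python3 -m jog '[[[0.02,0,0,0,0,0],[0.025,0,-0.01,0,0,0],[0.01,0,-0.05,0,0,0],[0,0,-0.06,0,0,0],[0,0,-0.06,0,0,0],[0,0,-0.04,0,0,0],[0,0,0,0,0,0]]]' 0.06
python3 - <<'E'
from h import *
c=snap('wrist','w3'); snap('top','t2');snap('scene','s2')
a=cv2.imread('pics/w3.png'); t=cv2.imread('pics/t2.png'); cv2.imwrite('pics/v3.png',cv2.resize(np.hstack([a,t]),(800,300)))
o=bot.get_obs();print(o['eef_pos'],np.round(o['joint_pos'],2),np.round(o['ft_force'],1))
E
```

```text
clock: 4.2
eef_pos: [0.4629, -0.0605, 0.0553]
tool_rot: [0.672, 0.74, 0.002, -0.002]
ft_force: [-0.2, 3.2, -1.9]
grip_width: 0.05
s -0.10498936701029726 [-0.2  3.2 -1.9]
clock: 5.18
eef_pos: [0.4579, -0.0073, 0.2825]
tool_rot: [0.672, 0.74, -0.002, 0.002]
ft_force: [0.4, 0.2, -0.4]
grip_width: 0.06
[ 0.4553168  -0.00709936  0.2778831 ] [-0.01  0.14  0.    1.44 -0.01  1.46] [ 0.4 -0.   0.4]
```

View pics/v3.png

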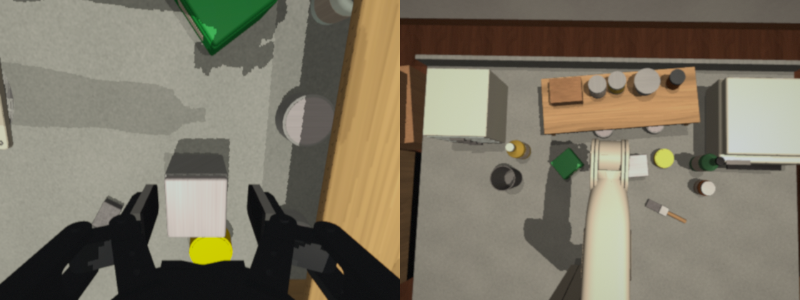

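```bash
python3 - <<'E'
from h import *
e=np.array([[.9953,.0968],[-.0968,.9953]])
for n in('top0','t2','s2','scene0'):
    c=load(n); hsv=cv2.cvtColor(c['pixels'],cv2.COLOR_RGB2HSV); m=cv2.inRange(hsv,(26,130,90),(36,255,255))
    b=max(cv2.findContours(m,0,1)[0],key=cv2.contourArea); x,y,w,h=cv2.boundingRect(b); p=ray(c,x+w/2-.5,y+h/2-.5,.04)[:2]; print(n,'yellow ns',(e@p).round(4),(x,y,w,h))
for n,bx in(('w3',(215,225,335,340)),('s2',(290,170,370,250))):
    c=load(n); x0,y0,x1,y1=bx; s=cv2.cvtColor(c['pixels'],cv2.COLOR_RGB2HSV)[y0:y1,x0:x1]
    m=((s[...,2]>165)&(s[...,1]<45)).astype(np.uint8)*255; m=cv2.morphologyEx(m,cv2.MORPH_OPEN,np.ones((3,3)))
    b=max(cv2.findContours(m,0,2)[0],key=cv2.contourArea)+[x0,y0]; r=cv2.minAreaRect(b)
    P=np.array([e@ray(c,*p,.112)[:2] for p in cv2.boxPoints(r)]); d=P-np.roll(P,1,0); print(n,r,'ns',P.round(4).tolist(),P.mean(0).round(4),np.degrees(np.arctan2(d[:,1],d[:,0])).round(1),np.linalg.norm(d,axis=1).round(3))
c=load('w3'); A=np.array([e@ray(c,u/.7143,v/.7143,.045)[:2] for u,v in((282,119),(303,95),(304,145),(288,103),(288,136))])
X=np.linalg.lstsq(np.c_[2*A,np.ones(5)],(A**2).sum(1),rcond=None)[0]; print('low left ns',X[:2],'r',np.sqrt(X[2]+X[:2]@X[:2]))
E
```

```text
top0 yellow ns [ 0.4709 -0.3129] (356, 209, 27, 26)
t2 yellow ns [ 0.4709 -0.3129] (356, 209, 27, 26)Traceback (most recent call last):
  File "<stdin>", line 5, in <module>
ValueError: max() iterable argument is empty
```

```bash
python3 - <<'E'
from h import *
e=np.array([[.9953,.0968],[-.0968,.9953]])
for n,bx in(('w3',(215,225,335,340)),('t1',(310,205,360,260))):
    c=load(n); x0,y0,x1,y1=bx; s=cv2.cvtColor(c['pixels'],cv2.COLOR_RGB2HSV)[y0:y1,x0:x1]
    m=((s[...,2]>165)&(s[...,1]<45)).astype(np.uint8)*255; m=cv2.morphologyEx(m,cv2.MORPH_OPEN,np.ones((3,3)))
    cs=cv2.findContours(m,0,2)[0]
    if not cs: print(n,'none',np.percentile(s[...,2],[50,90,99])); continue
    b=max(cs,key=cv2.contourArea)+[x0,y0]; r=cv2.minAreaRect(b)
    P=np.array([e@ray(c,*p,.112)[:2] for p in cv2.boxPoints(r)]); d=P-np.roll(P,1,0); print(n,r,'ns',P.round(4).tolist(),P.mean(0).round(4),np.degrees(np.arctan2(d[:,1],d[:,0])).round(1),np.linalg.norm(d,axis=1).round(3))
c=load('w3'); A=np.array([e@ray(c,u/.7143,v/.7143,.045)[:2] for u,v in((282,119),(303,95),(304,145),(288,103),(288,136))])
X=np.linalg.lstsq(np.c_[2*A,np.ones(5)],(A**2).sum(1),rcond=None)[0]; print('low left ns',X[:2],'r',np.sqrt(X[2]+X[:2]@X[:2]))
E
```

```text
w3 ((273.5, 291.5), (81.0, 85.0), 90.0) ns [[0.397, -0.1201], [0.4882, -0.1202], [0.4913, -0.2237], [0.3918, -0.2237]] [ 0.4421 -0.1719] [ 87.1  -0.  -88.3 180. ] [0.104 0.091 0.104 0.099]
t1 ((340.0, 231.5), (29.0, 14.0), 90.0) ns [[0.4908, -0.187], [0.4874, -0.2308], [0.3967, -0.2229], [0.4, -0.1793]] [ 0.4437 -0.205 ] [ -4.9 -94.4 175.   85.6] [0.091 0.044 0.091 0.044]
low left ns [ 0.63029002 -0.04147848] r 0.04351805204301301
```

```bash
python3 - <<'E'
from h import *
def W(n,s): return [n*.9953-s*.0968, n*.0968+s*.9953]
plan(W(.35,-.168)+[.25],rot(95.5,30),12)
E
```

```text
[-0.0097, -0.0085, 0.0025, -2.01, -1.98, -7.3]
[-0.0085, -0.0098, 0.0024, -2.01, -1.98, -7.3]
[-0.0071, -0.0108, 0.0024, -2.01, -1.98, -7.3]
[-0.0056, -0.0117, 0.0022, -2.01, -1.98, -7.3]
[-0.004, -0.0124, 0.0019, -2.01, -1.98, -7.3]
[-0.0023, -0.0129, 0.0016, -2.01, -1.98, -7.3]
[-0.0006, -0.0131, 0.0012, -2.01, -1.98, -7.3]
[0.0011, -0.0131, 0.0007, -2.01, -1.98, -7.3]
[0.0028, -0.0129, 0.0002, -2.01, -1.98, -7.3]
[0.0044, -0.0124, -0.0004, -2.01, -1.98, -7.3]
[0.0059, -0.0117, -0.001, -2.01, -1.98, -7.3]
[0.0073, -0.0108, -0.0016, -2.01, -1.98, -7.3]
```

```bash
python3 -m jog '[[[-0.0097,-0.0085,0.0025,-2,-2,-7.3],[-0.0085,-0.0098,0.0024,-2,-2,-7.3],[-0.0071,-0.0108,0.0024,-2,-2,-7.3],[-0.0056,-0.0117,0.0022,-2,-2,-7.3],[-0.004,-0.0124,0.0019,-2,-2,-7.3],[-0.0023,-0.013,0.0016,-2,-2,-7.3],[-0.0006,-0.013,0.0012,-2,-2,-7.3],[0.001,-0.013,0.0007,-2,-2,-7.3],[0.0028,-0.013,0,-2,-2,-7.3],[0.0044,-0.0124,0,-2,-2,-7.3],[0.006,-0.0117,-0.001,-2,-2,-7.3],[0.0073,-0.0108,-0.0016,-2,-2,-7.3]]]' 0.06
python3 - <<'E'
from h import *
c=snap('wrist','w4')
o=bot.get_obs();print(np.round(o['joint_pos'],2))
def W(n,s): return [n*.9953-s*.0968, n*.0968+s*.9953]
plan(W(.345,-.168)+[.12],rot(95.5,50),4)
E
```

```text
clock: 6.82
eef_pos: [0.3497, -0.136, 0.2236]
tool_rot: [-0.074, 0.967, 0.013, 0.242]
ft_force: [0.3, -0.8, -0.5]
grip_width: 0.0598
[-0.64 -0.3  -0.65  0.86  0.33 -0.73]
[0.0094, 0.0007, 0.024, 0.37, -5.52, 0.69]
[0.0116, 0.0007, 0.023, 0.37, -5.52, 0.69]
[0.0138, 0.0007, 0.0217, 0.37, -5.52, 0.69]
[0.0158, 0.0006, 0.0203, 0.37, -5.52, 0.69]
```

View pics/w4.png

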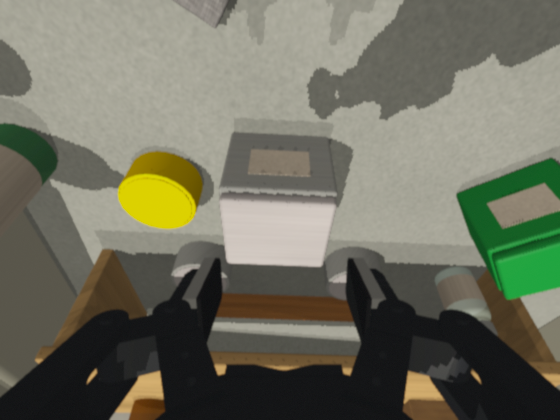

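```bash
python3 - <<'E'
from h import *
a=cv2.imread('pics/w4.png')[225:325,150:410]; a=cv2.convertScaleAbs(a,alpha=1.5); cv2.imwrite('pics/v4.png',cv2.resize(a,None,fx=3,fy=3,interpolation=cv2.INTER_CUBIC))
E
```

```text
(no output)
```

View pics/v4.png

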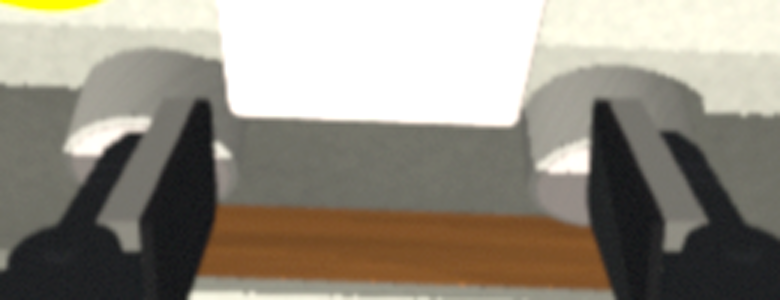

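```bash
python3 - <<'E'
from h import *
c=load('w4'); e=np.array([[.9953,.0968],[-.0968,.9953]])
f=lambda u,v,z:(e@ray(c,150+u/3,225+v/3,z)[:2]).round(4)
print('R lid L,R',f(63,155,.045),f(236,178,.045),'L lid inner',f(535,185,.045),'L base',f(528,118,0),f(704,108,0),'near',f(625,66,0),'R base near',f(152,48,0))
print('rail bottom front',f(230,206,0),f(400,208,0),f(560,215,0),'tin far lid corners',f(230,113,.112),f(520,126,.112))
print('nominal front n .6075 -> rail range', .6075+.115,'..',.6075+.14)
E
```

```text
R lid L,R [ 0.6255 -0.3274] [ 0.6412 -0.2408] L lid inner [ 0.6372 -0.0842] L base [ 0.6408 -0.0835] [0.625  0.0119] near [ 0.5911 -0.0396] R base near [ 0.5922 -0.2867]
rail bottom front [ 0.7481 -0.2579] [ 0.743  -0.1501] [ 0.7445 -0.0477] tin far lid corners [ 0.4882 -0.2236] [ 0.4892 -0.1183]
nominal front n .6075 -> rail range 0.7225 .. 0.7475
```

```bash
python3 - <<'E'
from h import *
def W(n,s): return [n*.9953-s*.0968, n*.0968+s*.9953]
plan(W(.350,-.171)+[.06],rot(95.5,54),5)
E
```

```text
[0.0123, -0.0, 0.0302, 0.32, -5.21, 0.54]
[0.015, 0.0, 0.029, 0.32, -5.21, 0.54]
[0.0175, 0.0, 0.0275, 0.32, -5.21, 0.54]
[0.02, 0.0, 0.0258, 0.32, -5.21, 0.54]
[0.0222, -0.0001, 0.0239, 0.32, -5.21, 0.54]
```

```bash
python3 -m jog '[[[0.012,0,0.03,0.3,-5.2,0.5],[0.015,0,0.029,0.3,-5.2,0.5],[0.0175,0,0.0275,0.3,-5.2,0.5],[0.02,0,0.026,0.3,-5.2,0.5],[0.02,0,0.022,0.3,-5.2,0.5],[0,0,0,0,0,0]]]' 0.06
cat >> h.py <<'E'
e=np.array([[.9953,.0968],[-.0968,.9953]])
def W(n,s): return [n*.9953-s*.0968, n*.0968+s*.9953]
def st():
    o=bot.get_obs(); p=np.array(o['eef_pos']); Rm=R.from_quat(o['tool_rot']).as_matrix(); f=np.array(o['ft_force'])
    print('t',round(o['clock'],2),'ns',(e@p[:2]).round(4),'z',p[2].round(4),'tilt',np.degrees(np.arccos(-Rm[2,2])).round(1),'yhead',np.degrees(np.arctan2(Rm[1,1],Rm[0,1])).round(2),'roll',np.degrees(np.arcsin(Rm[2,1])).round(2),'Fns',(e@f[:2]).round(1),'Fz',f[2].round(1),'Tz',np.round(o['ft_torque'],2),'j',np.round(o['joint_pos'],2))
E
python3 - <<'E'
from h import *
st(); plan(W(.384,-.171)+[.055],rot(95.5,54),3)
E
```

```text
clock: 7.62
eef_pos: [0.3743, -0.1798, 0.0851]
tool_rot: [-0.047, 0.895, 0.046, 0.44]
ft_force: [0.4, 0.1, -0.1]
grip_width: 0.0601
t 7.62 ns [ 0.3552 -0.2152] z 0.0851 tilt 52.6 yhead 97.18 roll 2.32 Fns [0.5 0.1] Fz -0.1 Tz [-0.1   0.8  -0.01] j [-1.01  0.16 -1.09 -0.15  0.82 -0.91]
[0.0023, 0.014, 0.0144, 0.91, -0.5, -0.28]
[0.0024, 0.0143, 0.0142, 0.91, -0.5, -0.28]
[0.0024, 0.0145, 0.0139, 0.91, -0.5, -0.28]
```

```bash
python3 - <<'E'
from h import *
plan(W(.366,-.171)+[.06],rot(95.5,34),4)
E
```

```text
[0.0035, 0.0107, 0.0065, 0.71, 4.62, -0.09]
[0.0029, 0.0108, 0.0066, 0.71, 4.62, -0.09]
[0.0024, 0.0109, 0.0067, 0.71, 4.62, -0.09]
[0.0018, 0.011, 0.0067, 0.71, 4.62, -0.09]
```

```bash
python3 -m jog '[[[0.0035,0.0107,0.0065,0.7,4.6,-0.1],[0.003,0.011,0.0066,0.7,4.6,-0.1],[0.0024,0.011,0.0067,0.7,4.6,-0.1],[0.0018,0.011,0.0067,0.7,4.6,-0.1],[0,0,0,0,0,0]]]' 0.06
python3 - <<'E'
from h import *
st(); plan(W(.386,-.171)+[.06],rot(95.5,34),2)
E
```

```text
clock: 8.25
eef_pos: [0.3765, -0.1274, 0.06]
tool_rot: [-0.043, 0.957, 0.015, 0.286]
ft_force: [0.2, 0.1, -0.2]
grip_width: 0.0597
t 8.25 ns [ 0.3624 -0.1632] z 0.06 tilt 33.3 yhead 95.21 roll 0.25 Fns [0.2 0.1] Fz -0.2 Tz [-0.05  0.53  0.  ] j [-0.6  -0.   -1.03  0.08  0.36 -0.6 ]
[-0.0099, -0.0038, 0.0064, 0.02, -0.37, -0.19]
[-0.0098, -0.0038, 0.0065, 0.02, -0.37, -0.19]
```

```bash
python3 -m jog '[[[-0.0083,-0.0038,0.0056,0,0,0],[-0.0083,-0.0038,0.0056,0,0,0.3],[-0.0083,0,0.0056,0,0,0],[-0.0083,0.0007,0.0056,0,0,0],[-0.0083,0.0007,0.0056,0,0,0],[-0.0083,0.0007,0.0056,0,0,0]]]' 0.06
python3 - <<'E'
from h import *
st(); plan(W(.48,-.165)+[.055],rot(95.5,34),6)
E
```

```text
clock: 9.0
eef_pos: [0.4367, -0.1282, 0.0577]
tool_rot: [-0.037, 0.958, 0.016, 0.284]
ft_force: [-4.7, -0.6, 3.0]
grip_width: 0.0598
t 9.0 ns [ 0.4222 -0.1699] z 0.0577 tilt 33.1 yhead 94.55 roll 0.54 Fns [-4.7 -0.2] Fz 3.0 Tz [-0.13  0.92 -0.04] j [-0.49  0.1  -0.93  0.05  0.3  -0.49]
[-0.0078, 0.001, 0.0056, -0.01, -0.16, -0.18]
[-0.0078, 0.001, 0.0056, -0.01, -0.16, -0.18]
[-0.0078, 0.0009, 0.0057, -0.01, -0.16, -0.18]
[-0.0078, 0.0009, 0.0057, -0.01, -0.16, -0.18]
[-0.0078, 0.0009, 0.0057, -0.01, -0.16, -0.18]
[-0.0078, 0.0009, 0.0057, -0.01, -0.16, -0.18]
```

```bash
python3 -m jog '[[[-0.008,0.001,0.0055,0,0,-0.2],[-0.008,0.001,0.0055,0,0,-0.2],[-0.008,0.001,0.0055,0,0,-0.2],[-0.008,0.001,0.0055,0,0,-0.2],[-0.008,0.001,0.0055,0,0,-0.2]]]' 0.06
python3 - <<'E'
from h import *
st(); snap('wrist','w5'); snap('scene','s5')
a=cv2.imread('pics/w5.png'); t=cv2.imread('pics/s5.png')[100:300,200:440]; cv2.imwrite('pics/v5.png',np.hstack([cv2.resize(a,(400,300)),cv2.resize(t,(360,300))]))
E
```

```text
clock: 9.62
eef_pos: [0.4879, -0.1184, 0.0562]
tool_rot: [-0.046, 0.958, 0.013, 0.284]
ft_force: [-4.3, -1.2, 2.4]
grip_width: 0.0601
t 9.62 ns [ 0.4742 -0.1651] z 0.0562 tilt 33.0 yhead 95.43 roll -0.06 Fns [-4.4 -0.8] Fz 2.4 Tz [-0.22  0.91 -0.17] j [-0.39  0.17 -0.84  0.04  0.26 -0.42]
```

View pics/v5.png

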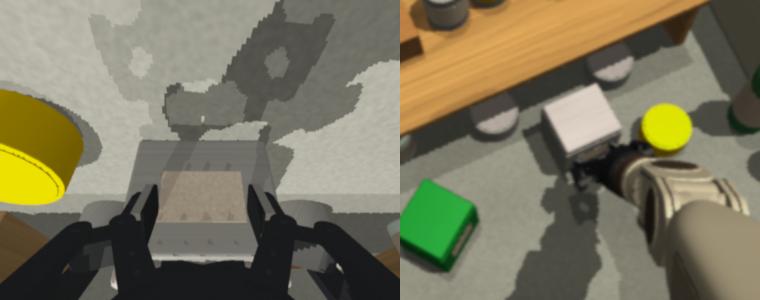

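```bash
python3 - <<'E'
from h import *
a=cv2.imread('pics/s5.png')[125:225,235:370]; a=cv2.convertScaleAbs(a,alpha=1.3); cv2.imwrite('pics/v6.png',cv2.resize(a,None,fx=5.9,fy=5.9,interpolation=cv2.INTER_CUBIC))
E
```

View pics/v6.png

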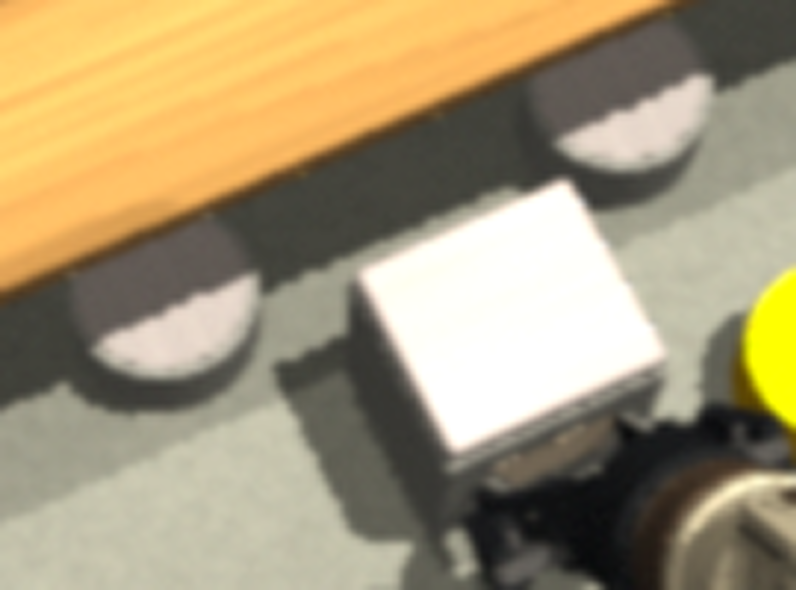

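```bash
python3 - <<'E'
from h import *
c=load('s5'); f=lambda u,v,z:e@ray(c,235+(u+.5)/5.9-.5,125+(v+.5)/5.9-.5,z)[:2]
for n,P in(('L',[(76,290),(93,345),(165,380),(235,345),(258,295),(245,255)]),('R',[(530,100),(557,145),(630,172),(695,130),(712,85),(690,40)])):
    A=np.array([f(u,v,.045) for u,v in P]); X=np.linalg.lstsq(np.c_[2*A,np.ones(6)],(A**2).sum(1),rcond=None)[0]; print(n,X[:2].round(4),'r',np.sqrt(X[2]+X[:2]@X[:2]).round(4))
P=np.array([f(u,v,.112) for u,v in[(360,280),(568,182),(662,352),(460,452)]]); d=np.roll(P,-1,0)-P; print(P.round(4).tolist(),P.mean(0).round(4),np.degrees(np.arctan2(d[:,1],d[:,0])).round(1),np.linalg.norm(d,axis=1).round(3))
E
```

```text
L [ 0.6315 -0.0444] r 0.0418
R [ 0.6352 -0.2836] r 0.0432
[[0.5734, -0.1136], [0.576, -0.217], [0.4868, -0.2158], [0.4836, -0.1167]] [ 0.53   -0.1658] [-88.6 179.2  91.9   2. ] [0.103 0.089 0.099 0.09 ]
```

```bash
python3 -m jog '[[[0.008,0,-0.0055,0,0,0],[0,0,0,0,-5.5,0],[0,0,0,0,-5.5,0],[0,0,0,0,-5.5,0],[0,0,0,0,-5.5,0],[0,0,0,0,0,0]]]' 0.06
python3 - <<'E'
from h import *
st(); plan(W(.474,-.165)+[.055],rot(95.5,55),2)
E
```

```text
clock: 10.48
eef_pos: [0.5023, -0.1371, 0.0697]
tool_rot: [-0.049, 0.886, 0.03, 0.46]
ft_force: [-0.6, -1.2, -1.0]
grip_width: 0.06
t 10.47 ns [ 0.4867 -0.185 ] z 0.0697 tilt 54.9 yhead 96.56 roll 0.4 Fns [-0.7 -1.1] Fz -1.0 Tz [-0.1   0.82 -0.  ] j [-0.58  0.37 -1.09 -0.72  0.55 -0.44]
[0.0096, 0.0101, -0.0008, 0.55, -0.05, 0.14]
[0.0097, 0.01, -0.0009, 0.55, -0.05, 0.14]
```

```bash
cat >> h.py <<'E'
def lid(f,bx):
    c=load(f); x0,y0,x1,y1=bx; s=cv2.cvtColor(c['pixels'],cv2.COLOR_RGB2HSV)[y0:y1,x0:x1]
    m=((s[...,2]>165)&(s[...,1]<45)).astype(np.uint8)*255; m=cv2.morphologyEx(m,cv2.MORPH_OPEN,np.ones((3,3)))
    b=max(cv2.findContours(m,0,2)[0],key=cv2.contourArea)+[x0,y0]
    q=cv2.approxPolyDP(cv2.convexHull(b),4,True).reshape(-1,2)
    P=np.array([e@ray(c,*p,.112)[:2] for p in q]); d=np.roll(P,-1,0)-P
    print(f,'lid',P.round(4).tolist(),P.mean(0).round(4),np.degrees(np.arctan2(d[:,1],d[:,0])).round(1),np.linalg.norm(d,axis=1).round(3))
E
python3 - <<'E'
from h import *
snap('scene','s6'); lid('s5',(285,145,355,210)); lid('s6',(285,135,355,210))
plan(W(.472,-.165)+[.055],rot(95.5,42),4)
E
```

```text
s5 lid [[0.5718, -0.2152], [0.4848, -0.2153], [0.4881, -0.1146], [0.577, -0.1194]] [ 0.5304 -0.1661] [-180.    88.1   -3.1  -93.1] [0.087 0.101 0.089 0.096]
s6 lid [[0.5831, -0.2182], [0.4969, -0.2218], [0.4931, -0.1228], [0.5821, -0.1219]] [ 0.5388 -0.1712] [-177.6   92.2    0.6  -89.4] [0.086 0.099 0.089 0.096]
[0.0052, 0.0049, -0.0007, 0.28, 3.22, 0.11]
[0.0052, 0.0049, -0.0005, 0.28, 3.22, 0.11]
[0.0052, 0.0049, -0.0002, 0.28, 3.22, 0.11]
[0.0052, 0.0049, 0.0001, 0.28, 3.22, 0.11]
```

```bash
python3 -m jog '[[[0.0055,0.004,-0.001,0.3,3.2,0.1],[0.005,0.004,0,0.3,3.2,0.1],[0.004,0.004,0.001,0.3,3.2,0.1],[0.004,0.003,0.001,0.3,3.2,0.1],[0,0,0,0,0,0]]]' 0.06
python3 - <<'E'
from h import *
st(); plan(W(.486,-.170)+[.055],rot(95.5,44),2)
E
```

```text
clock: 11.15
eef_pos: [0.4851, -0.1189, 0.056]
tool_rot: [-0.046, 0.934, 0.016, 0.353]
ft_force: [-0.2, -0.0, -0.9]
grip_width: 0.0601
t 11.15 ns [ 0.4713 -0.1653] z 0.056 tilt 41.4 yhead 95.55 roll -0.1 Fns [-0.2  0. ] Fz -0.9 Tz [-0.01  0.69  0.  ] j [-0.45  0.2  -0.98 -0.26  0.35 -0.43]
[-0.0052, -0.0024, 0.0052, -0.02, -1.32, 0.05]
[-0.0051, -0.0024, 0.0054, -0.02, -1.32, 0.05]
```

```bash
python3 -m jog '[[[-0.006,-0.0024,0.0053,0,0,0],[-0.006,-0.0024,0.0053,0,0,0],[-0.006,0.0012,0.0053,0,0,0],[-0.006,0.0012,0.0053,0,0,0],[-0.006,0.0012,0.0053,0,0,0],[-0.006,0.0012,0.0053,0,0,0],[-0.006,0.0012,0.0053,0,0,0]]]' 0.06
python3 - <<'E'
from h import *
st(); snap('scene','s7'); lid('s7',(285,125,360,205))
E
```

```text
clock: 12.02
eef_pos: [0.5407, -0.1119, 0.0537]
tool_rot: [-0.044, 0.935, 0.016, 0.351]
ft_force: [-4.4, -0.0, 3.0]
grip_width: 0.0597
t 12.03 ns [ 0.5273 -0.1637] z 0.0537 tilt 41.1 yhead 95.37 roll -0.01 Fns [-4.3  0.4] Fz 3.0 Tz [-0.22  0.91 -0.09] j [-0.36  0.28 -0.87 -0.24  0.29 -0.36]
s7 lid [[0.6094, -0.2172], [0.5364, -0.2169], [0.538, -0.1171], [0.6094, -0.1238]] [ 0.5733 -0.1688] [179.7  89.   -5.4 -90. ] [0.073 0.1   0.072 0.093]
```

```bash
python3 -m jog '[[[0.009,0,-0.008,0,0,0],[0,0,0,0,-4.5,0],[0,0,0,0,-4.5,0],[0,0,0,0,-4.5,0],[0,0,0,0,0,0]]]' 0.06
python3 - <<'E'
from h import *
st(); plan(W(.525,-.166)+[.055],rot(95.5,55),2)
E
```

```text
clock: 12.7
eef_pos: [0.5321, -0.1129, 0.0578]
tool_rot: [-0.044, 0.884, 0.022, 0.465]
ft_force: [0.2, 0.2, -0.6]
grip_width: 0.06
t 12.7 ns [ 0.5187 -0.1639] z 0.0578 tilt 55.4 yhead 95.66 roll -0.16 Fns [0.2 0.2] Fz -0.6 Tz [-0.08  0.85  0.02] j [-0.45  0.45 -1.09 -0.86  0.44 -0.34]
[-0.0006, -0.0011, 0.0034, 0.02, 0.22, 0.11]
[-0.0006, -0.0011, 0.0034, 0.02, 0.22, 0.11]
```

```bash
python3 -m jog '[[[-0.0046,-0.001,0.0066,0,0,0],[-0.0046,0,0.0066,0,0,0],[-0.0046,0,0.0066,0,0,0],[-0.0046,0,0.0066,0,0,0],[-0.0046,0,0.0066,0,0,0],[-0.0046,0,0.0066,0,0,0]]]' 0.06
python3 - <<'E'
from h import *
st(); plan(W(.60,-.165)+[.055],rot(95.5,56),4)
E
```

```text
clock: 13.45
eef_pos: [0.58, -0.1074, 0.0573]
tool_rot: [-0.044, 0.886, 0.023, 0.461]
ft_force: [-3.5, -0.5, 0.3]
grip_width: 0.0599
t 13.45 ns [ 0.5669 -0.163 ] z 0.0573 tilt 55.0 yhead 95.65 roll -0.03 Fns [-3.5 -0.2] Fz 0.3 Tz [-0.11  1.06 -0.04] j [-0.38  0.47 -0.98 -0.78  0.38 -0.29]
[-0.0043, -0.0005, 0.0071, 0.03, -0.25, 0.03]
[-0.0042, -0.0005, 0.0071, 0.03, -0.25, 0.03]
[-0.0042, -0.0005, 0.0072, 0.03, -0.25, 0.03]
[-0.0042, -0.0005, 0.0072, 0.03, -0.25, 0.03]
```

```bash
python3 -m jog '[[[-0.0042,-0.0005,0.007,0,-0.3,0],[-0.0042,-0.0005,0.007,0,-0.3,0],[-0.0042,-0.0005,0.007,0,-0.3,0],[-0.004,0,0.006,0,0,0]]]' 0.06
python3 - <<'E'
from h import *
st(); snap('wrist','w8'); snap('scene','s8')
a=cv2.imread('pics/w8.png'); t=cv2.imread('pics/s8.png')[90:250,210:402]; cv2.imwrite('pics/v8.png',np.hstack([cv2.resize(a,(400,300)),cv2.resize(t,(360,300))]))
E
```

```text
clock: 13.95
eef_pos: [0.6147, -0.1055, 0.0568]
tool_rot: [-0.044, 0.881, 0.023, 0.47]
ft_force: [-4.3, -0.5, 2.7]
grip_width: 0.0601
t 13.95 ns [ 0.6015 -0.1645] z 0.0568 tilt 56.2 yhead 95.7 roll -0.07 Fns [-4.3 -0.1] Fz 2.7 Tz [-0.08  0.84 -0.03] j [-0.34  0.51 -0.92 -0.78  0.36 -0.26]
```

View pics/v8.png

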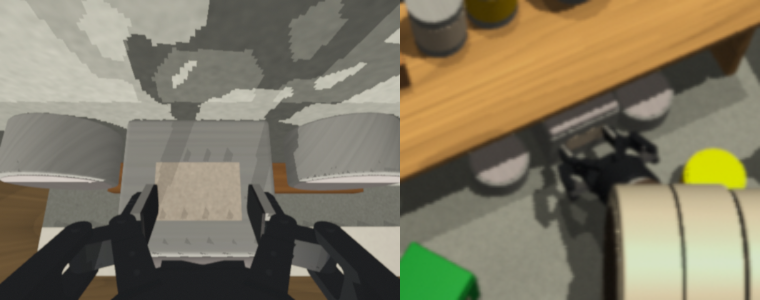

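```bash
python3 - <<'E'
from h import *
c=load('w8')
# edge profile of rows for accurate columns
g=cv2.cvtColor(c['pixels'],cv2.COLOR_RGB2GRAY).astype(int)
for v in(172,180,190,205,220):
    r=cv2.GaussianBlur(g[v:v+1].astype(np.float32),(5,1),0)[0]; d=np.diff(r); print(v,[(int(u),int(d[u])) for u in range(140,440) if abs(d[u])>3 and abs(d[u])==max(abs(d[u-3:u+4]))])
f=lambda u,v,z:(e@ray(c,u*1.4,v*1.4,z)[:2]).round(4)
print('tin base',f(127,121,0),f(270,121,0),'R inner z0',f(123,125,0),'L inner z0',f(298,128,0),'lid R inner',f(124,180,.045),'L lid inner',f(296,178,.045))
E
python3 - <<'E'
import cv2
a=cv2.imread('pics/w8.png')[145:275,130:450]; cv2.imwrite('pics/v9.png',cv2.resize(cv2.convertScaleAbs(a,alpha=1.3),None,fx=2.5,fy=2.5,interpolation=cv2.INTER_CUBIC))
E
```

```text
172 [(149, 5), (154, 12), (158, 9), (179, -12), (240, -3), (270, 3), (369, -4), (374, -7), (398, 11), (408, 9), (429, -7)]
180 [(176, 12), (241, -3), (268, 3), (367, -4), (375, -8), (416, 10)]
190 [(176, 16), (237, -4), (264, 4), (364, -3), (376, -8), (417, 11)]
205 [(174, 15), (231, -3), (258, 3), (259, 3), (360, -3), (378, -7), (417, 10)]
220 [(173, 16), (225, -4), (253, 4), (257, -4), (265, 4), (285, -4), (293, 3), (313, -3), (324, 4), (358, -3), (379, -7), (411, 11)]
tin base [ 0.607  -0.2245] [ 0.6064 -0.1108] R inner z0 [ 0.6151 -0.2303] L inner z0 [ 0.6208 -0.0827] lid R inner [ 0.6202 -0.2267] L lid inner [ 0.6096 -0.0941]
```

View pics/v9.png

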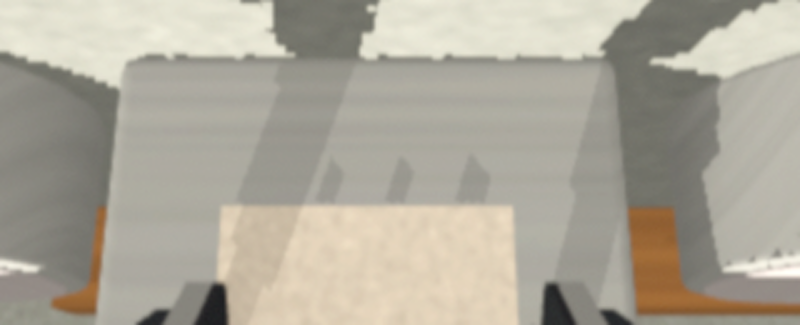

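```bash
python3 - <<'E'
from h import *
c=load('w8')
f=lambda u,v,z:(e@ray(c,130+(u+.5)/2.5-.5,145+(v+.5)/2.5-.5,z)[:2]).round(4)
print('lid inner R,L',f(90,283,.045),f(683,278,.045))
print('base inner R,L',f(119,100,0),f(695,120,0))
print('tin base',f(123,62,0),f(614,62,0))
q=proj(c,[[*W(.607,-.225),.045],[*W(.607,-.11),.045]]); print('z45 rows crop',(q-[130,145])*2.5)
for u,v in((103,0),(629,0)):
    pass
v=((q[:,1].mean()-145)*2.5); print('tin z45',f(122-25*(v-62)/262,v,.045),f(614+18*(v-62)/262,v,.045))
E
```

```text
lid inner R,L [ 0.6434 -0.2393] [ 0.6334 -0.0917]
base inner R,L [ 0.6308 -0.2323] [ 0.6449 -0.0794]
tin base [ 0.6071 -0.2239] [ 0.6065 -0.1123]
z45 rows crop [[ 96.35934783 257.31833721]
 [640.90990143 258.23659511]]
tin z45 [ 0.6066 -0.2236] [ 0.6056 -0.1134]
```

```bash
python3 -m jog '[[[-0.0022,0.0006,0.0033,0,0,0],[-0.0022,0.0006,0.0033,0,0,0],[-0.0022,0.0006,0.0033,0,0,0]]]' 0.06; python3 -c "from h import *; st()"
python3 -m jog '[[[-0.0022,0.0006,0.0033,0,0,0],[-0.0022,0.0006,0.0033,0,0,0]]]' 0.06; python3 -c "from h import *; st()"
```

```text
clock: 14.42
eef_pos: [0.627, -0.1029, 0.0568]
tool_rot: [-0.044, 0.881, 0.022, 0.47]
ft_force: [-4.0, -0.3, 2.9]
grip_width: 0.0599
t 14.43 ns [ 0.6141 -0.1631] z 0.0568 tilt 56.1 yhead 95.65 roll -0.1 Fns [-4.  0.] Fz 2.9 Tz [-0.11  0.81 -0.12] j [-0.33  0.51 -0.89 -0.77  0.35 -0.25]
clock: 14.68
eef_pos: [0.6352, -0.101, 0.0568]
tool_rot: [-0.044, 0.881, 0.022, 0.47]
ft_force: [-5.0, -0.9, 2.4]
grip_width: 0.0601
t 14.68 ns [ 0.6224 -0.162 ] z 0.0568 tilt 56.1 yhead 95.62 roll -0.11 Fns [-5.  -0.5] Fz 2.4 Tz [-0.19  0.85 -0.14] j [-0.32  0.52 -0.87 -0.76  0.34 -0.24]
```

```bash
for i in 1 2 3; do python3 -m jog '[[[-0.0014,0,0.002,0,0,0],[-0.0014,0,0.002,0,0,0]]]' 0.06 >/dev/null; python3 -c "from h import *; st()" | cut -c1-150; done
```

```text
t 14.93 ns [ 0.6276 -0.1617] z 0.0568 tilt 56.1 yhead 95.65 roll -0.09 Fns [-3.5 -0.1] Fz 2.0 Tz [-0.19  0.86 -0.1 ] j [-0.31  0.52 -0.86 -0.75  0.34 
t 15.18 ns [ 0.6327 -0.1615] z 0.0568 tilt 56.1 yhead 95.67 roll -0.08 Fns [-4.4 -0.9] Fz 1.6 Tz [-0.18  0.87 -0.04] j [-0.3   0.52 -0.85 -0.74  0.33 
t 15.43 ns [ 0.6379 -0.1613] z 0.0569 tilt 56.1 yhead 95.68 roll -0.07 Fns [-4.3  0.2] Fz 2.6 Tz [-0.15  0.9  -0.06] j [-0.3   0.53 -0.84 -0.73  0.33
```

```bash
python3 -m jog '[[[-0.0011,0,0.0017,0,0,0]]]' 0.06 >/dev/null; python3 -c "from h import *; st()" | cut -c1-130; python3 -m jog '[[[-0.0011,0,0.0017,0,0,0]]]' 0.06 >/dev/null; python3 -c "from h import *; st()" | cut -c1-130
```

```text
t 15.55 ns [ 0.6401 -0.1614] z 0.0568 tilt 56.1 yhead 95.68 roll -0.08 Fns [-4.5  0.2] Fz 3.2 Tz [-0.15  0.79 -0.01] j [-0.3   0.5
t 15.68 ns [ 0.6423 -0.1613] z 0.0568 tilt 56.1 yhead 95.68 roll -0.07 Fns [-3.9 -0.9] Fz 2.3 Tz [-0.12  0.82 -0.06] j [-0.3   0.5
```

```bash
python3 -m jog '[[[-0.0011,0,0.0017,0,0,0]]]' 0.06 >/dev/null; python3 -c "from h import *; st()" | cut -c1-130; python3 -m jog '[[[-0.0011,0,0.0017,0,0,0]]]' 0.06 >/dev/null; python3 -c "from h import *; st()" | cut -c1-130
```

```text
t 15.8 ns [ 0.6444 -0.1613] z 0.0568 tilt 56.1 yhead 95.69 roll -0.07 Fns [-9.5  0.5] Fz 5.1 Tz [-0.04  1.05  0.18] j [-0.29  0.53
t 15.93 ns [ 0.6447 -0.1611] z 0.0565 tilt 56.0 yhead 95.64 roll -0.04 Fns [-27.9  -0.4] Fz 19.7 Tz [-0.22  0.43 -0.14] j [-0.29
```

Contact with the rail: the force rose from 4 to 28 N with no further travel. Backing off straight.

```bash
python3 -m jog '[[[0.0028,0,-0.0041,0,0,0],[0.006,0,-0.008,0,0,0],[0.0113,0,-0.0165,0,0,0],[0.0113,0,-0.0165,0,0,0],[0.0113,0,-0.0165,0,0,0],[0,0,0,0,0,0]]]' 0.06
python3 - <<'E'
from h import *
st(); snap('wrist','w10'); snap('scene','s10')
a=cv2.imread('pics/w10.png'); t=cv2.imread('pics/s10.png')[90:250,210:402]; cv2.imwrite('pics/v10.png',np.hstack([cv2.resize(a,(480,360)),cv2.resize(t,(320,360))]))
E
```

```text
clock: 16.68
eef_pos: [0.5822, -0.1054, 0.0564]
tool_rot: [-0.045, 0.881, 0.023, 0.471]
ft_force: [0.1, -0.4, 0.9]
grip_width: 0.0597
t 16.68 ns [ 0.5693 -0.1613] z 0.0564 tilt 56.2 yhead 95.74 roll -0.1 Fns [ 0.  -0.4] Fz 0.9 Tz [-0.08  0.83 -0.02] j [-0.37  0.49 -0.99 -0.84  0.39 -0.28]
```

View pics/v10.png

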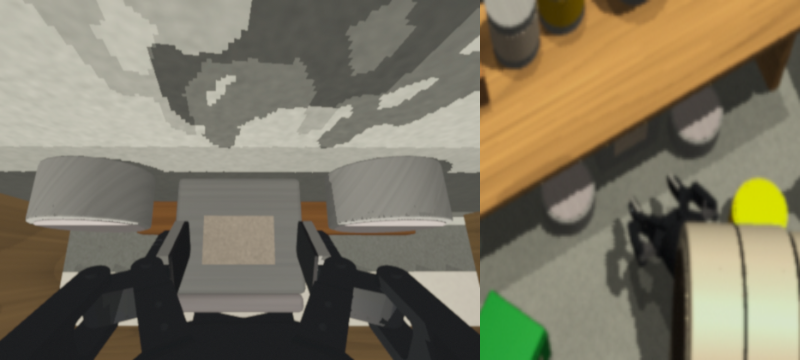

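```bash
python3 - <<'E'
from h import *
c=load('w10'); k=560/480
f=lambda u,v,z:(e@ray(c,u*k,v*k,z)[:2]).round(4)
print('R lid',f(26,219,.045),f(141,222,.045),'L lid',f(332,222,.045),f(452,219,.045),'tin base',f(180,180,0),f(300,180,0))
print('near pts base',f(93,156,0),f(390,156,0))
g=cv2.cvtColor(c['pixels'],cv2.COLOR_RGB2GRAY).astype(np.float32)
# base front line rows per column, tin edge columns
pts=[]
for u in range(218,345,6):
    col=cv2.GaussianBlur(g[195:225,u:u+1],(1,3),0)[:,0]; pts.append((u,195.5+np.argmax(np.diff(col))))
P=np.array([e@ray(c,*p,0)[:2] for p in pts]); l=np.polyfit(P[:,1],P[:,0],1); print('face line slope deg',np.degrees(np.arctan(l[0])),'n',np.median(P[:,0]),'res',(P[:,0]-np.polyval(l,P[:,1])).std())
E
```

```text
R lid [ 0.6002 -0.3137] [ 0.614  -0.2378] L lid [ 0.6116 -0.0947] [ 0.5956 -0.0169] tin base [ 0.6538 -0.2202] [ 0.6528 -0.1076]
near pts base [ 0.5936 -0.2704] [ 0.5919 -0.0548]
face line slope deg -0.5256703202514661 n 0.6491433959856393 res 1.0403560905732358e-16
```

```bash
python3 -c "
from h import *
bot.job_done(); print('done', bot.get_obs()['clock'])"
```

```text
the job is handed in; nothing more can be done
the job is handed in; nothing more can be done
```

The storage tin is under the shelf, against the stop rail and between the two low tins. I handed the job in at about 17 s. I slid it about 97 mm sideways with two fingers on its side face. Then I pushed it under the board with the hand leaned back to about 56°, slowing near the end to feel for the rail.

**Rail contact:** sliding force was about 4 N, then rose to 28 N with no further travel. I backed straight off, and the hand ended about 75 mm clear with no contact force.

**Position and squareness:** in the last wrist view the tin was upright, within 2 mm of midway between the low tins and about 0.5° from square. My line fit for the angle came out suspiciously exact, so I rely on the two base corners, which differ by only 1 mm in depth.

**Bystanders:** I saw no shift in the low tins, though only their inner edges were compared and those agree to about 3 mm. The yellow look-alike measured the same before and after the sideways push. The green look-alike showed no change, but I did not measure it again.

**What went wrong or disagreed:**
- While I was tilting the hand, a joint reached its limit and the tool drifted. It nudged the tin about 8 mm forward and 5 mm sideways, which I corrected on the next pushes.
- Before the final nudge, one low-tin base reading put the midpoint about 10 mm off. I discarded it because shadow and the tin itself hid that edge.
- I viewed 12 pictures, two over the budget of 10.

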